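Step the bench selector to the connected port and lock it

ROBOT

A 6-joint arm with a two-finger parallel gripper is mounted at the origin on a cart in front of the work surface, level with it; the furniture and walls round the work are solid. World frame = base frame: x ahead of the robot, y to its left, z up, the work surface at z = 0. Lengths are in m, angles in rad, forces in N, time in s.
With the tool pointing down it reaches from about 0.3 to 0.775 m from the base axis. Payload 14.6 kg.
Tool frame: the origin (TCP) lies midway between the tips of the shut fingers; the grasp point (between the pads) lies 19 mm behind it; z points along the fingers, y is the line along which they close (so a half turn about z gives the same grasp; the last joint's range is limited). The gripper opens to 94 mm and grips with 3 to 60 N. Pads are 16 mm wide; open, the fingers measure 119 mm over their backs; the gripper's body (75 mm by 177 mm) begins 78 mm behind the grasp point.
Start: joints at [-1.395, 0.3, 1.521, -0, 1.321, -0.067], TCP at [0.132, -0.534, 0.205] pointing down, gripper open.
Joint ranges: [-3.03, 3.03], [-0.79, 2.21], [0.23, 2.52], [-1.04, 4.18], [0, 3.07], [-2.55, 2.55]. Speed limits (rad/s): [2.22, 2.22, 2.57, 3.14, 3.14, 3.14].

INTERFACE

Orientations are given as [roll, pitch, yaw] about the fixed x, y, z axes, in that order (R = Rz(yaw) Ry(pitch) Rx(roll)).
In Python, from station import ctrl gives the robot as it stands. The module is installed in compiled form; this text tells all that it offers.
- The arm moves only by the tool servo_tool, never from a script. Its argument "plan" is a list of rows, each a list of 7 numbers: the opening in per cent of the stroke, from 0 (shut) to 100 (fully open), then the shift along the tool's x, y, z in m, then the turn, a rotation vector about the tool's x, y, z in rad. A call has exactly 8 rows; each row shifts and turns the commanded pose from where the row before left it, along the tool's axes as they then stand; what a row does not reach is not made up. A row lasts 1/8 s, in which the tool goes at most 62.5 mm and 10.7 degrees, less where a joint would pass 70% of its speed; a pose out of reach is approached as far as the arm can. A call with a gripper value outside its range is refused whole. The fingers move at their own pace and stop on an object; "force" is the grip in N (left out, the last holds). Time passes only in rows, so rows that do not move let the fingers close, or fill a call up. It gives the time, the measured TCP pose, the force, the opening and the grip force at its end, in the units of the state.
- ctrl.get_obs(): the state, without advancing time (a new reading comes with each control period).
- ctrl.camera(name): name is "scene" or "top" or "wrist"; returns a dict with "pixels" (420x560x3 uint8, red, green, blue), "z_map" (420x560 float32, m along the optical axis (not along the pixel's ray), 0 where there is no reading), "mtx" (3x3 intrinsics, pixels), "pose" (4x4, takes a point from camera to world coordinates). Camera axes: x right, y up, looking along -z (the intrinsics and any distortion apply to the point x, -y, -z); pixel columns grow to the right and rows downward; lengths in m; the calibration is good to about 2 mm. A picture is of the moment at which its call begins.
- ctrl.hand_in(): hands the job in; it is judged then, once.
The state is a dict: "time_s": time; "qpos": joint angles; "joint_vel": joint speeds; "tau": joint torques, N m; "ee_pos": TCP position; "eef_rot": TCP orientation; "force": force on the tool from outside, world axes, zero at the start; "moment": the same for the moment, N m; "grip_width": finger opening in m; "grip_force": force on a finger pad.
Only numpy, scipy, OpenCV 4.12 (cv2) and the standard library are available. Lean on these libraries where they do the work, as an engineer would, in place of code of your own. Each camera call takes 0.05 s, during which the arm holds its last target. There are 200 camera calls.

TASK

Push the upright tab of the bench selector round with the fingertips until the turret clicks in at the one port that has the tall hose connector, then press the locking cap in its centre fully down. Only push and press: do not pinch the tab between the fingers or pick anything up. Press the cap only once the selector stands at that port, and leave the things standing around where they are.

Things in the scene. Friction and masses are not known exactly. Their poses are not given: they have to be found in the camera images.
- selector: Fixed bench selector: flat grey round base plate, 216 mm across, 12 mm thick, with a turret on its centre. Origin: on the turret's vertical axis at worktop height. Its -x axis points to the parking side (no port), roughly towards the robot. Six ports on the plate, 95 mm from the axis, 45, 90, 135 deg either side of -x. Two stop pins (34 mm high, 60 mm from axis) beyond the last ports.
- turret (a joint): Turret angle (rad), + is counter-clockwise from above; 0: tab along selector -x. Starts within 0.4 of 0; end stops +-2.55, so a port is reached from one side only. Click stop at each port (+-0.785, +-1.571, +-2.356): about 4 N on the tab carries it over a rib 0.17 rad before the port, then it snaps on and self-centres; pushed on, it leaves at 0.17 past. Elsewhere it stays where left.
- tab (a point): Middle of the black upright tab on the turret's rim, 58 mm from the axis, 50 mm high. Tab: 8 mm thick (along the turning direction), 28 mm long radially (44 to 72 mm from the axis), top 66 mm above the worktop; push its flat side. Its foot is 16 mm wide, 36 mm high; the turret disc beneath has radius 42 mm, top 38 mm high.
- pointer (a point): Point that turns with the turret, straight out from the axis through the tab, 95 mm from the axis (on the circle of the ports), 32 mm high: it stands over a port's centre when the turret is centred on that port.
- connector: Tall steel hose connector in one of the six ports (which one varies), fixed: hexagon nut 21 mm across corners with a slim barbed nozzle 14 mm across, top 64 mm above the worktop. Origin: centre of its foot, 12 mm above the worktop. The other five ports have low steel plugs, tops 28 mm above the worktop.
- cap (a joint): Travel of the round black locking cap in the turret's centre (m): 0 up, 0.008 fully down. About 3 N moves it; it has no spring, and stays where it is left.
- cap_top (a point): Centre of the top of the locking cap, on the turret's axis: 32 mm across, 60 mm above the worktop when up, 52 mm when down. The turret's collar round it (42 mm across) is 48 mm high.
- amber: small amber glass bottle with black screw cap, 38 mm across, 72 mm tall. Bystander, loose, to be left alone. Origin: centre of its underside.
- beaker: small glass beaker, 45 mm across, 58 mm tall. Bystander, loose, to be left alone. Origin: centre of its underside.
- tin: squat white tin with blue lid, 53 mm across, 42 mm tall. Bystander, loose, to be left alone. Origin: centre of its underside.
- dish: shallow round petri dish, 61 mm across, 14 mm tall. Bystander, loose, to be left alone. Origin: centre of its underside.
- spanner: flat open-ended spanner, 134 x 25 x 5 mm. Bystander, loose, to be left alone. Origin: centre of its underside.

How it is judged:
By the outcome, as a careful person would: the job done as asked, in the order asked, and still so for the second after the job is handed in, with the robot touching nothing.
It also fails if it takes over 64 s, if anything falls off the work surface, if the arm or the gripper's body presses on something with over 40 N, if the wrist force passes 120 N, or if a joint passes its speed limit or range.

## Working session

There is one attempt and no reset: what is moved stays moved. The work goes in short steps, Python scripts to look and compute and a tool call to move; the robot and the scene stay as the last step left them, time stands still between calls to the robot, and variables do not carry over. Pictures are saved under pics/ and viewed, at most 10 in all, crops included, and the job is handed in when it is done.

Besides the shell and the picture viewer there is one more tool, called after "Request:" as name(argument=value, ...) on one line, values as JSON. servo_tool: Moves the arm, as the interface text tells. Its arguments: {"type":"object","properties":{"plan":{"type":"array","items":{"type":"array","items":{"type":"number"}}},"force":{"type":"number"}},"required":["plan"]}

```bash
mkdir -p pics; python3 - <<'E'
from station import ctrl
import cv2,numpy as np,pickle
o=ctrl.get_obs();print(o)
d={}
for n in("scene","top"):
    c=ctrl.camera(n);d[n]=c
    cv2.imwrite(f"pics/{n}0.png",c["pixels"][:,:,::-1]);print(n,c["mtx"].tolist(),c["pose"].round(4).tolist(),[k for k in c])
pickle.dump(d,open("c0.pkl","wb"))
E
```

```text
{'time_s': 0.0, 'qpos': array([-1.39461966e+00,  3.00452385e-01,  1.52158409e+00, -6.22264736e-06,
        1.32070160e+00, -6.66075505e-02]), 'joint_vel': array([-0.00022812, -0.00189166, -0.00133718, -0.00040594, -0.00094695,
       -0.00124515]), 'tau': array([ 1.87913953e-03, -5.31806266e+01, -3.52738452e+01,  7.09070242e-02,
        2.43754894e-02, -1.05588877e-04]), 'ee_pos': array([ 0.13216841, -0.53361076,  0.20489532]), 'eef_rot': array([-3.14044936e+00, -7.02237741e-05,  2.42785718e-01]), 'force': array([ 0.35120572, -0.58478824, -0.08548765]), 'moment': array([-0.00323852, -0.00144419,  0.03282523]), 'grip_force': 0.0, 'grip_width': 0.09393367615285576}
scene [[448.333910443837, 0.0, 282.23488567685604], [0.0, 448.333910443837, 202.42321262467857], [0.0, 0.0, 1.0]] [[-0.8407, 0.3598, -0.4046, 0.1102], [-0.5412, -0.5818, 0.6071, 0.8443], [-0.0169, 0.7294, 0.6839, 0.7616], [0.0, 0.0, 0.0, 1.0]] ['pixels', 'z_map', 'mtx', 'pose']
top [[409.79534564350956, 0.0, 285.2270648750105], [0.0, 409.79534564350956, 216.99003741767868], [0.0, 0.0, 1.0]] [[-0.0178, 0.9886, -0.1493, 0.3648], [-0.9994, -0.0217, -0.0251, 0.2278], [-0.028, 0.1487, 0.9885, 0.9667], [0.0, 0.0, 0.0, 1.0]] ['pixels', 'z_map', 'mtx', 'pose']
```

View pics/top0.png

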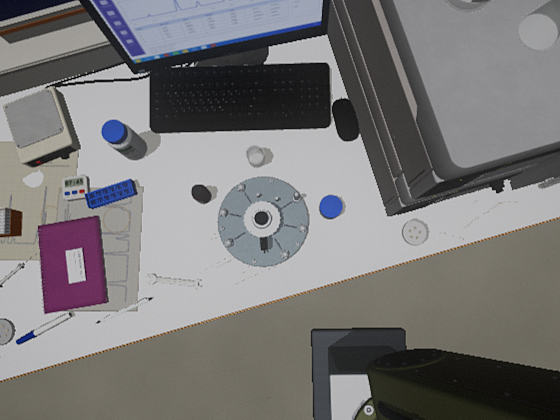

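View pics/scene0.png

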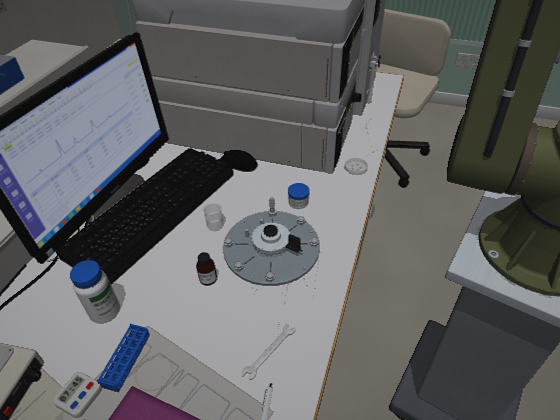

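```bash
cat > h.py <<'E'
import numpy as np,cv2
def ray(c,u,v,z):
    "pixel -> world point on plane height z"
    d=np.linalg.inv(c["mtx"])@[u,v,1]; d=c["pose"][:3,:3]@(d*[1,-1,-1]); o=c["pose"][:3,3]
    return o+d*(z-o[2])/d[2]
def proj(c,p):
    q=c["pose"][:3,:3].T@(np.array(p)-c["pose"][:3,3]); q=c["mtx"]@(q*[1,-1,-1]); return q[:2]/q[2]
def cloud(c):
    v,u=np.indices(c["z_map"].shape); z=c["z_map"]
    p=np.stack([u,v,np.ones_like(u)],-1)@np.linalg.inv(c["mtx"]).T*z[...,None]
    return (p*[1,-1,-1])@c["pose"][:3,:3].T+c["pose"][:3,3]
E
python3 - <<'E'
import pickle;from h import *
d=pickle.load(open("c0.pkl","rb"))
c=d["top"];im=c["pixels"]
hsv=cv2.cvtColor(im,cv2.COLOR_RGB2HSV)
P=cloud(c)
roi=np.zeros(im.shape[:2],np.uint8);roi[165:280,208:320]=1
print("plate hsv",hsv[185,240],hsv[250,240],"white",hsv[280,260])
m=((hsv[...,1]>25)&(hsv[...,2]>60)&(hsv[...,0]>80)&(hsv[...,0]<115)&(roi>0)).astype(np.uint8)
m[:, 317:]=0
cs=max(cv2.findContours(m,0,2)[0],key=cv2.contourArea);h=cv2.convexHull(cs)
e=cv2.fitEllipse(h);print("ell",e,"ctr z12",ray(c,*e[0],.012))
# heights
for lo,hi in((.055,.075),(.044,.055),(.033,.044)):
    mm=((P[...,2]>lo)&(P[...,2]<hi)&(roi>0)).astype(np.uint8)
    n,l,s,ce=cv2.connectedComponentsWithStats(mm)
    for i in range(1,n):
        if s[i,4]>2: print(lo,s[i,4],ce[i].round(1),np.median(P[l==i],0).round(4))
big=cv2.resize(im[165:280,205:345],None,fx=5,fy=5,interpolation=cv2.INTER_CUBIC);cv2.imwrite("pics/topz.png",big[:,:,::-1])
c=d["scene"];big=cv2.resize(c["pixels"][170:300,190:345],None,fx=4,fy=4,interpolation=cv2.INTER_CUBIC);cv2.imwrite("pics/scz.png",big[:,:,::-1])
E
```

```text
plate hsv [110   5 162] [103  31 149] white [135   3 189]
ell ((262.6256103515625, 221.231689453125), (88.5733413696289, 89.92129516601562), 63.486331939697266) ctr z12 [0.49999548 0.3054868  0.012     ]
0.055 25 [296.1 194.2] [0.5526 0.2256 0.0623]
0.055 145 [261.1 217. ] [0.503  0.305  0.0595]
0.055 46 [262.6 242.3] [0.446  0.301  0.0655]
0.044 121 [262.1 218.8] [0.4979 0.3036 0.0475]
0.044 7 [264.6 246.9] [0.436  0.2976 0.0501]
0.033 7 [208.1 192.6] [0.5663 0.4298 0.0372]
0.033 7 [257.4 193.3] [0.5634 0.316  0.0344]
0.033 8 [276.5 197.1] [0.5526 0.2708 0.0349]
0.033 4 [295.5 197.8] [0.5483 0.2269 0.0401]
0.033 812 [262.1 219.6] [0.4999 0.3027 0.0378]
0.033 4 [261.2 248.2] [0.434  0.3076 0.0374]
```

View pics/topz.png

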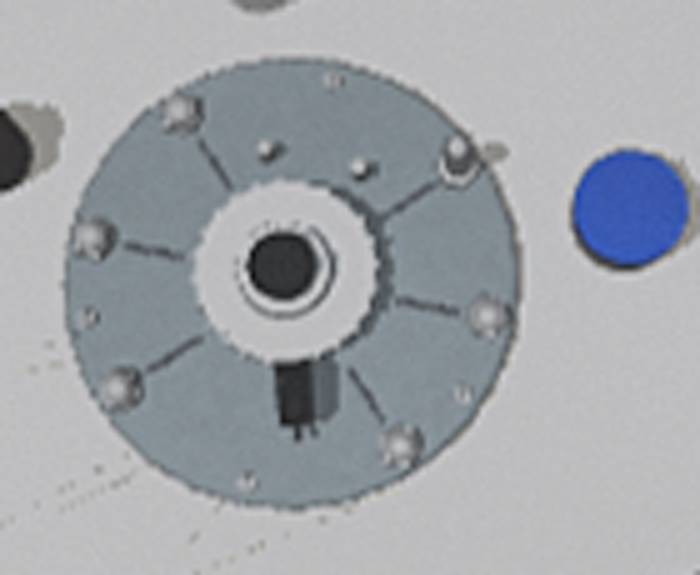

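View pics/scz.png

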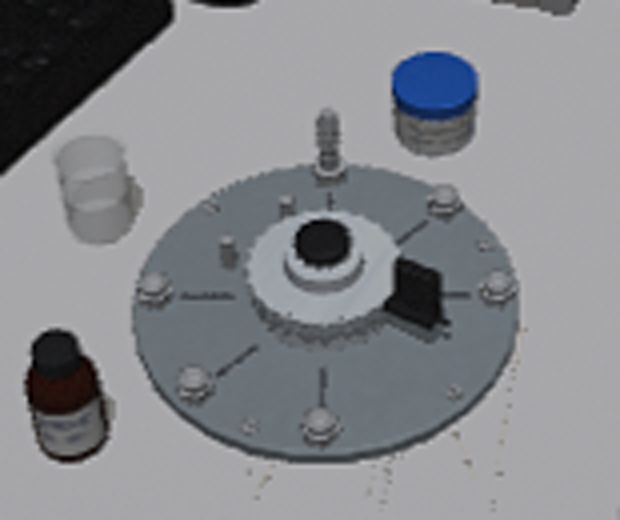

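The top zoom shows the tab at about (297,395), just right of the parking direction. The connector stands at (458,155), and the low plugs are at (183,108), (93,238), (122,388), (400,445) and (487,315). So the connector is in the third port counter-clockwise, +135°. The scene zoom agrees, with the nozzle at (328,140) between the stop pin and the tin.

```bash
python3 - <<'E'
import pickle;from h import *
from scipy.optimize import least_squares
d=pickle.load(open("c0.pkl","rb"))
def fit(c,px,f,o,angs):
    P=np.array([ray(c,o[0]+x/f,o[1]+y/f,.027)[:2] for x,y in px])
    R=lambda p:(p[:2]+.095*np.stack([np.cos(p[2]+angs),np.sin(p[2]+angs)],1)-P).ravel()
    s=least_squares(R,[.5,.305,2.9]);print(s.x.round(4),(s.fun*1e3).round(1))
D=np.deg2rad
# selector -x angle + port angle
fit(d["top"],[(183,110),(93,237),(122,387),(400,444),(487,315)],5,(205,165),D(np.array([-135,-90,-45,45,90])))
fit(d["scene"],[(153,286),(194,381),(320,422),(497,285),(444,199)],4,(190,170),D(np.array([-135,-90,-45,45,90])))
for n,c in d.items():
    g=c["pixels"].max(2);P=cloud(c)
    if n=="top":
        m=(g<70)&(P[...,2]>.06);m[:232]=0;m[255:]=0;m[:,:250]=0;m[:,275:]=0
        v,u=np.nonzero(m);print("tab px",u.mean(),v.mean(),ray(c,u.mean(),v.mean(),.066))
        m=(g<70);m[:208]=0;m[228:]=0;m[:,:250]=0;m[:,275:]=0
        v,u=np.nonzero(m);print("cap",len(u),ray(c,u.mean(),v.mean(),.059))
    q=P[(c["z_map"]>0)&(P[...,2]>.12)&(P[...,0]>.2)&(P[...,1]>-.4)&(P[...,1]<.7)]
    r=np.hypot(q[:,0],q[:,1])
    for a in np.arange(-1,1.2,.2):
        k=np.abs(np.arctan2(q[:,1],q[:,0])-a)<.1
        if k.any(): i=r[k].argmin();print(n,round(a,1),q[k][i].round(2),r[k][i].round(2))
E
```

```text
[0.5007 0.3032 2.9212] [ 0.7  1.   0.8  0.6 -0.4  1.9 -1.  -1.4 -0.2 -2. ]
[0.4978 0.3097 2.9168] [ 0.6 -0.   0.4  0.7 -0.6  1.3 -0.5 -0.7  0.1 -1.4]
scene -0.6 [ 0.56 -0.31  0.33] 0.64
scene -0.4 [ 0.53 -0.19  0.13] 0.57
scene -0.2 [ 0.24 -0.02  0.39] 0.24
scene -0.0 [0.2  0.02 0.5 ] 0.2
scene 0.2 [0.2  0.02 0.5 ] 0.2
scene 0.4 [0.2  0.06 0.38] 0.21
scene 0.6 [0.2  0.11 0.23] 0.23
scene 0.8 [0.67 0.6  0.13] 0.9
tab px 262.57142857142856 242.78571428571428 [0.44433599 0.30167084 0.066     ]
cap 135 [0.50136608 0.30549055 0.059     ]
top -0.4 [ 0.25 -0.08  0.39] 0.26
top -0.2 [ 0.24 -0.02  0.27] 0.24
top -0.0 [0.22 0.02 0.51] 0.22
top 0.2 [0.2  0.04 0.45] 0.2
top 0.4 [0.2  0.06 0.38] 0.21
top 0.6 [0.2  0.11 0.22] 0.23
top 0.8 [0.67 0.6  0.13] 0.9
```

Request:
servo_tool(plan=[[0,0.03,-0.034,0,0,0,0],[0,0.036,-0.041,0,0,0,0],[0,0.036,-0.041,0,0,0,0],[0,0.036,-0.041,0,0,0,0],[0,0.036,-0.041,0,0,0,0],[0,0.036,-0.041,0,0,0,0],[0,0.036,-0.041,0,0,0,0],[0,0.036,-0.041,0,0,0,0]], force=30)

```text
time_s: 1.1
ee_pos: [0.3292, -0.1528, 0.2055]
eef_rot: [3.141, -0.0, 0.242]
force: [0.6, 0.2, -0.1]
grip_width: 0.0176
grip_force: 0.0
```

Request:
servo_tool(plan=[[0,0.026,-0.051,0,0,0,0],[0,0.026,-0.051,0,0,0,0],[0,0.026,-0.051,0,0,0,0],[0,0.026,-0.051,0,0,0,0],[0,0.026,-0.051,0,0,0,0],[0,0.026,-0.051,0,0,0,0],[0,0.026,-0.051,0,0,0,0],[0,0.026,-0.051,0,0,0,0]])

```text
time_s: 2.1
ee_pos: [0.4326, 0.2936, 0.2052]
eef_rot: [3.141, 0.0, 0.243]
force: [0.1, -0.7, -0.5]
grip_width: 0.0005
grip_force: 0.0
```

Request:
servo_tool(plan=[[0,0,0,0,0,0,-0.17],[0,0,0,0,0,0,-0.17],[0,0,0,0,0,0,-0.17],[0,0,0,0,0,0,-0.17],[0,0,0,0,0,0,-0.17],[0,0,0,0,0,0,-0.17],[0,0,0,0,0,0,-0.17],[0,0,0,0,0,0,-0.18]])

```text
time_s: 3.1
ee_pos: [0.4324, 0.2915, 0.2051]
eef_rot: [-3.141, 0.0, 1.619]
force: [-0.6, -1.2, 0.2]
grip_width: 0.0006
grip_force: 0.0
```

```bash
python3 - <<'E'
from station import ctrl
import pickle;from h import *
c=ctrl.camera("wrist");pickle.dump(c,open("w0.pkl","wb"))
im=c["pixels"].copy()
for p in [(.5,.305,.06),(.442,.302,.066),(.55,.225,.064)]:
    u=proj(c,p);print(u);
    if abs(u).max()<1000: cv2.circle(im,tuple(int(x) for x in u),4,(255,0,0),1)
cv2.imwrite("pics/w0.png",im[:,:,::-1])
E
```

```text
[348.50018448 192.16399443]
[292.64725978 193.48418379]
[387.67491499 267.20999503]
```

View pics/w0.png

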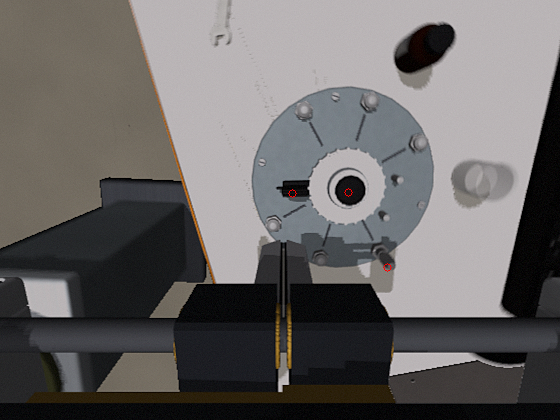

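The wrist view shows the cap centre at (350,190), the tab at (297,188) and the connector tip near (385,257). My projections land about 3 px low, so I'll move the axis estimate to y≈0.3065. Next I move behind the tab and go down.

Request:
servo_tool(plan=[[0,0.04,0.013,0,0,0,0],[0,0,0,0.04,0,0,0],[0,0,0,0.04,0,0,0],[0,0,0,0.03,0,0,0],[0,0,0,0.02,0,0,0],[0,0,0,0.015,0,0,0],[0,0,0,0.015,0,0,0],[0,0,0,0,0,0,0]])

```text
time_s: 4.15
ee_pos: [0.4435, 0.3318, 0.0446]
eef_rot: [-3.14, 0.001, 1.612]
force: [0.2, -0.5, 1.0]
grip_width: 0.0001
grip_force: 0.0
```

Request:
servo_tool(plan=[[0,-0.008,0,0,0,0,0],[0,-0.008,0,0,0,0,0],[0,-0.0058,-0.0009,0,0,0,-0.1],[0,-0.0058,-0.0009,0,0,0,-0.1],[0,-0.0058,-0.0009,0,0,0,-0.1],[0,-0.0058,-0.0009,0,0,0,-0.1],[0,-0.0058,-0.0009,0,0,0,-0.1],[0,-0.0058,-0.0009,0,0,0,-0.1]])

```text
time_s: 5.15
ee_pos: [0.4491, 0.2818, 0.0461]
eef_rot: [3.141, -0.001, 2.216]
force: [-3.1, 5.3, 0.5]
grip_width: 0.0006
grip_force: 3.2
```

Request:
servo_tool(plan=[[0,-0.0058,-0.0009,0,0,0,-0.1],[0,-0.0058,-0.0009,0,0,0,-0.1],[0,-0.0058,-0.0009,0,0,0,-0.1],[0,-0.0058,-0.0009,0,0,0,-0.1],[0,-0.0058,-0.0009,0,0,0,-0.1],[0,-0.0058,-0.0009,0,0,0,-0.1],[0,-0.0058,-0.0009,0,0,0,-0.1],[0,-0.0058,-0.0009,0,0,0,-0.1]])

```text
time_s: 6.15
ee_pos: [0.4829, 0.251, 0.046]
eef_rot: [3.141, -0.001, 3.016]
force: [-5.1, 3.7, 2.6]
grip_width: 0.0004
grip_force: 2.6
```

Request:
servo_tool(plan=[[0,-0.0058,-0.0009,0,0,0,-0.1],[0,-0.0058,-0.0009,0,0,0,-0.1],[0,-0.0058,-0.0009,0,0,0,-0.1],[0,-0.0058,-0.0009,0,0,0,-0.1],[0,-0.0023,-0.0004,0,0,0,-0.04],[0,-0.0023,-0.0004,0,0,0,-0.04],[0,-0.0023,-0.0004,0,0,0,-0.04],[0,-0.0023,-0.0004,0,0,0,-0.04]])

```text
time_s: 7.15
ee_pos: [0.5157, 0.2491, 0.0459]
eef_rot: [3.141, 0.0, -2.709]
force: [-1.2, 0.1, 0.8]
grip_width: 0.0006
grip_force: 0.6
```

```bash
cat > look.py <<'E'
import sys
from station import ctrl
from h import *
n,k=sys.argv[1:];ims=[]
for s,(u,v,f) in {"top":((205,335),(165,280),5),"scene":((190,345),(170,300),4)}.items():
    if s not in n: continue
    c=ctrl.camera(s);ims.append(cv2.resize(c["pixels"][v[0]:v[1],u[0]:u[1]],(390,330),interpolation=cv2.INTER_CUBIC))
cv2.imwrite(f"pics/{k}.png",np.hstack(ims)[:,:,::-1]);print(ctrl.get_obs()["force"])
E
python3 look.py top,scene l1
```

```text
[ 0.38888616  0.05669276 -0.0500839 ]
```

View pics/l1.png

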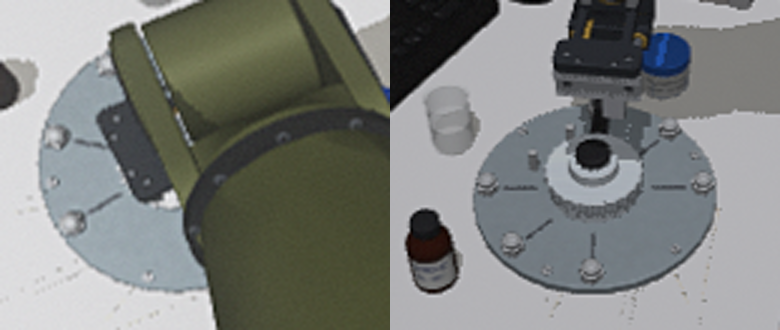

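The force has dropped to about 0, so the tab has probably snapped over the rib. I'll back off, lift and check.

Request:
servo_tool(plan=[[0,0.012,0,0,0,0,0],[0,0,0,-0.04,0,0,0],[0,0,0,-0.05,0,0,0],[0,0,0,-0.05,0,0,0],[0,0.03,0,0,0,0,0],[0,0.04,0,0,0,0,0],[0,0.04,0,0,0,0,0],[0,0,0,0,0,0,0]])

```text
time_s: 8.25
ee_pos: [0.4029, 0.1976, 0.1858]
eef_rot: [-3.142, 0.001, -2.711]
force: [1.4, 1.0, -0.3]
grip_width: 0.0002
grip_force: 0.0
```

```bash
python3 look.py top,scene l2; python3 - <<'E'
from station import ctrl
import pickle
pickle.dump({n:ctrl.camera(n) for n in("scene","top")},open("c1.pkl","wb"))
E
```

```text
[1.31069306 0.4658019  0.04518422]
```

View pics/l2.png

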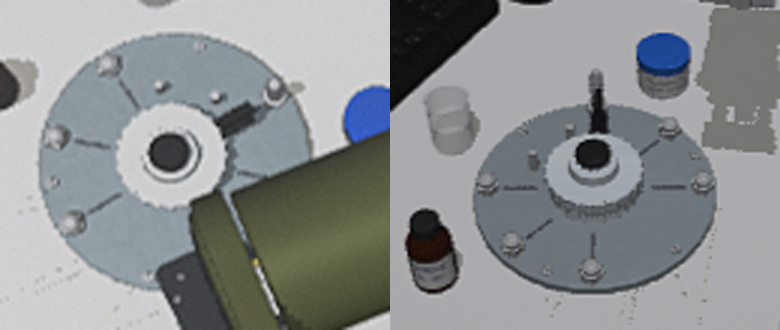

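The tab now lines up with the connector: in the top half the tab is at (238,121), the cap at (168,152) and the connector at (273,85). I'll check the angle in numbers.

```bash
python3 - <<'E'
import pickle;from h import *
d=pickle.load(open("c1.pkl","rb"));c=d["top"]
g=c["pixels"].max(2);P=cloud(c)
def blob(u0,u1,v0,v1,z,lo,cond):
    m=cond&(np.abs(P[...,2]-z)<lo);v,u=np.nonzero(m[v0:v1,u0:u1]);p=ray(c,u.mean()+u0,v.mean()+v0,z);print(len(u),p.round(4));return p
cap=blob(250,272,207,228,.06,.006,g<70)
tab=blob(276,293,198,215,.066,.008,g<75)
con=blob(288,302,188,200,.064,.006,g>0)
for p in(tab,con): 
    print(np.degrees(np.arctan2(*(p-cap)[[1,0]])), np.degrees(2.919+2.356)-360, np.linalg.norm((p-cap)[:2]))
E
```

```text
131 [0.5016 0.3053 0.06  ]
37 [0.5296 0.2553 0.066 ]
21 [0.5526 0.2256 0.064 ]
-60.80947113939584 -57.76476306849071 0.05731186531063754
-57.387956595940445 -57.76476306849071 0.09468194924693508
```

Tab at -60.8° against about -57.6° for the connector (1 px is about 2.4°). It also moved well past where the finger stopped (-65°), so it snapped in by itself. Now over the cap.

Request:
servo_tool(plan=[[0,-0.045,0.019,0,0,0,0],[0,-0.045,0.019,0,0,0,0],[0,-0.044,0.019,0,0,0,0],[0,0,0,0.04,0,0,0],[0,0,0,0.04,0,0,0],[0,0,0,0.02,0,0,0],[0,0,0,0.01,0,0,0],[0,0,0,0,0,0,0]])

```text
time_s: 9.45
ee_pos: [0.5029, 0.3064, 0.0751]
eef_rot: [-3.142, -0.001, -2.711]
force: [-0.3, 0.1, 1.0]
grip_width: 0.0003
grip_force: 0.0
```

Request:
servo_tool(plan=[[0,0,0,0.004,0,0,0],[0,0,0,0.004,0,0,0],[0,0,0,0.003,0,0,0],[0,0,0,0.003,0,0,0],[0,0,0,0.002,0,0,0],[0,0,0,0.002,0,0,0],[0,0,0,0.002,0,0,0],[0,0,0,0,0,0,0]])

```text
time_s: 10.45
ee_pos: [0.5027, 0.3063, 0.0553]
eef_rot: [3.142, -0.0, -2.71]
force: [-0.3, 0.3, 0.1]
grip_width: 0.0002
grip_force: 0.0
```

Request:
servo_tool(plan=[[0,0,0,0.001,0,0,0],[0,0,0,0.001,0,0,0],[0,0,0,0.001,0,0,0],[0,0,0,0.001,0,0,0],[0,0,0,0.001,0,0,0],[0,0,0,0,0,0,0],[0,0,0,0,0,0,0],[0,0,0,0,0,0,0]])

```text
time_s: 11.45
ee_pos: [0.5031, 0.3065, 0.0521]
eef_rot: [3.142, 0.001, -2.71]
force: [-6.9, -3.8, 18.9]
grip_width: 0.0002
grip_force: 9.5
```

The cap bottomed at z=0.052 with 19 N. Lifting clear to verify.

Request:
servo_tool(plan=[[0,0,0,-0.01,0,0,0],[0,0,0,-0.04,0,0,0],[0,0,0,-0.05,0,0,0],[0,0,0,-0.04,0,0,0],[0,0.045,-0.019,0,0,0,0],[0,0.045,-0.019,0,0,0,0],[0,0.045,-0.019,0,0,0,0],[0,0,0,0,0,0,0]])

```text
time_s: 12.45
ee_pos: [0.4027, 0.1968, 0.1909]
eef_rot: [-3.141, 0.001, -2.712]
force: [-0.2, 0.0, -0.1]
grip_width: 0.0007
grip_force: 0.0
```

```bash
python3 look.py top,scene l3; python3 - <<'E'
from station import ctrl
from h import *
c=ctrl.camera("top");P=cloud(c);print("cap z",np.median(P[214:222,257:265,2]))
import pickle;d=pickle.load(open("c1.pkl","rb"));print("before",np.median(cloud(d["top"])[214:222,257:265,2]))
E
```

```text
[ 0.15786269 -0.1543152  -0.39980731]
cap z 0.05197952995545496
before 0.05970456726183743
```

View pics/l3.png

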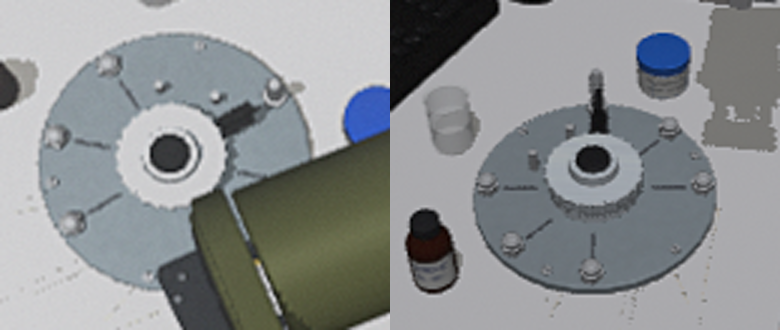

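The cap is down: its top went from 59.7 to 52.0 mm. The tab is still at the connector (238,121), and the bottle, beaker and tin in view haven't moved.

```bash
python3 -c "
from station import ctrl
print(ctrl.hand_in())"
```

```text
the job is handed in; nothing more can be done
None
```

Job handed in: the selector is clicked in at the tall-connector port (+135°), the locking cap is fully down (top at 52.0 mm), and the bystanders in view haven't moved.

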